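Find the seam that nips the feeler blade

TASK

Four seams in the clamped insert stack look alike, but only one has the right fit for welding: take the feeler blade from its stand by the handle and try it in the seams, feeling the resistance. Two are shut (the blade stops short), one is too wide (it slides without drag), and one lets it slide with a steady drag: leave the blade standing upright in that one, nipped by it, pushed in to the red line, and let go. Never push it hard (stay well under 30 N) or let it drop into the wide seam, and leave the jar, the brass electrode and the V-block where they are.

Things in the scene. Friction and masses are not known exactly. Their poses are not given: they have to be found in the camera images.
- blade_handle (a point): centre of the feeler blade's orange handle: a block 26 mm along its x, 14 mm along its y (grip across this) and 40 mm tall along its z (up). The steel blade hangs below it, 60 mm long; the tip lies 80 mm below this point. Whole mass about 90 g. Turned by half a turn it is the same
- blade_tip (a point): middle of the lower edge of the feeler blade, 80 mm below the handle's centre; axes as the handle
- blade: the whole feeler blade; origin at its tip, z up along it. The steel part is 22 mm wide (x), 4 mm thick (y), 60 mm long, its last 5 mm stepped down to 1.6 mm thick. A thin red line crosses it 32 mm above the tip, 28 mm below the handle
- stand_top (a point): middle of the top of the fixed grey stand (70 by 60 mm, 48 mm tall), at the mouth of its slot: 27 mm along x, 7 mm along y, 40 mm deep. At the start the blade stands loosely in it, tip 40 mm below this point, handle's centre 40 mm above it; draw it straight up
- fixture: the fixed insert stack: aluminium top, blue sides, 90 mm along x, 202 mm along y, 70 mm tall, small feet at its y ends; origin under its centre, z up. Hidden inside (inner_a to d): shut seams stop the tip 14 mm down (give 1 mm per 6 N). wide: blade drops until its handle rests on top. nipping: springs press from 16 to 20 mm down, then drag of 5 to 8 N holds the blade
- seam_1 (a point): middle of the mouth of the first seam, on top of the stack, nearest its +y end, 69 mm from its centre. The four mouths stand in a row along y, 46 mm apart, and look alike: dark slots 28 mm along this point's x and 7 mm along its y with 2 mm chamfers; axes as the stack's. Which seam is shut, wide or nipping changes from start to start and cannot be seen
- seam_2 (a point): middle of the mouth of the second seam, 23 mm to the +y side of the stack's centre, on its top; see seam_1
- seam_3 (a point): middle of the mouth of the third seam, 23 mm to the -y side of the stack's centre, on its top; see seam_1
- seam_4 (a point): middle of the mouth of the fourth seam, nearest the stack's -y end, 69 mm from its centre, on its top; see seam_1
- jar_c (a point): centre of a white jar with black lid, 48 mm across, 65 mm tall, standing; leave alone
- electrode_center (a point): centre of an upright brass rod, 34 mm across, 70 mm tall; leave alone
- vblock_c (a point): centre of a dark steel V-block, 50 by 50 mm, 40 mm tall; leave alone

How it is judged:
By the outcome, as a careful person would: the job done as asked, in the order asked, and still so for the second after the job is handed in, with the robot touching nothing.
It also fails if it takes over 48 s, if anything falls off the work surface, if the arm or the gripper's body presses on something with over 40 N, if the wrist force passes 120 N, or if a joint passes its speed limit or range.

ROBOT

A 6-joint arm with a two-finger parallel gripper is mounted at the origin on the work surface. World frame = base frame: x ahead of the robot, y to its left, z up, the work surface at z = 0. Lengths are in m, angles in rad, forces in N, time in s.
With the tool pointing down it reaches from about 0.375 to 0.825 m from the base axis. Payload 5.5 kg.
Tool frame: the origin (TCP) lies on the centre line of the jaws, within the pads' length; the fingertips stand 11 mm ahead of it and the grasp point (between the pads) lies 8 mm behind it; x points along the fingers, y is the direction in which the jaws open and shut, and the axes are right-handed (so a half turn about x gives the same grasp; the last joint's range is limited). The gripper opens to 85 mm and grips with 20 to 120 N. Pads are 22 mm wide; open, the fingers measure 114 mm over their backs; the gripper's body (76 mm by 85 mm) begins 54 mm behind the grasp point. The pads swing forward as they close: fully open they stand 13 mm farther back than shut.
Start: joints at [-1.278, 0.314, -0.047, 1.21, 0, 1.571], TCP at [0.173, -0.574, 0.242] pointing down, gripper open.
Joint ranges: [-2.67, 2.67], [-0.69, 1.73], [-1.03, 1.25], [-2.08, 2.16], [-1.42, 1.45], [-3.14, 3.14]. Speed limits (rad/s): [2.39, 2.39, 3.01, 3.14, 3.14, 3.14].

INTERFACE

Orientations are given as a unit quaternion [x, y, z, w].
In Python, from plant import read_state, viewer, arm gives the robot as it stands.
- The arm moves only by the shell command python3 -m handwheel 'ROWS' [FORCE]. ROWS is JSON, a list of rows, each a list of 5 numbers: the shift along the tool's x, y, z in units of 25 mm (1.0 is 25 mm), then the turn about the tool's x in degrees, then the closure in counts, from 0 (fully open) to 255 (shut). A call has 1 to 8 rows; each row is the pose to reach, as a shift and turn from the pose commanded when the call began, along the tool's axes at that moment; what a row does not reach only later rows make up. A row lasts 1/8 s, in which the tool goes at most 62.5 mm and 10.7 degrees, less where a joint would pass 70% of its speed; a pose out of reach is approached as far as the arm can. A call with a gripper value outside its range is refused whole. The fingers move at their own pace and stop on an object; FORCE is the grip in N (left out, the last holds). Time passes only in rows, so rows that repeat a pose let the fingers close. It gives the time, the measured TCP pose, the force and the opening at its end, in the units of the state.
- read_state(): the state, without advancing time (a new reading comes with each control period).
- viewer.snapshot(name): name is "side" or "top" or "wrist"; returns (picture, depth): 400x640x3 uint8, red, green, blue; 400x640 float32, m along the optical axis (not along the pixel's ray), 0 where there is no reading.
- viewer.get_calibration(name): a dict with "fovy" (degrees; the focal length in pixels is half the picture's height over the tangent of half this angle, whatever the lens; pixels are square), "cx", "cy" (the principal point, pixels), "xyz" and "attitude" of the camera in the world. Camera axes: x right, y down, z forward; pixel columns grow to the right and rows downward; lengths in m; the calibration is good to about 2 mm. The wrist camera is an equidistant fisheye: a pixel r from the principal point sees the ray r / f radians off the axis. A picture is of the moment at which its call begins: read the wrist's pose just before it. get_calibration takes no time and is no camera call; for the wrist camera it gives the pose at the moment of the call.
- arm.close_job(): hands the job in, once; it reports no verdict.
Trained networks look in the newest picture that a camera, given by its name, has taken for a name from the list of things; names that differ only in an ending like _2 or _b are one class to them, and where a whole thing is asked for, a point or a joint stands for the part that bears it (a point fixed in the world has none). Each returns a list of dicts, best first, with "score" (0 to 1); they miss things now and then, are a little off and sometimes report something else, mostly with a low value. They report only what shows in the picture. A call takes as long as a camera call.
- viewer.boxes_of(thing, camera): "bbox" ([left, top, right, bottom] in pixels, round what is visible of it).
The state is a dict: "clock": time; "joint_positions": joint angles; "qvel": joint speeds; "joint_torque": joint torques, N m; "tool_pos": TCP position; "orientation": TCP orientation; "contact_force": force on the tool from outside, world axes, zero at the start; "moment": the same for the moment, N m; "opening": finger opening in m.
Only numpy, scipy, OpenCV 4.12 (cv2) and the standard library are available. Lean on these libraries where they do the work, as an engineer would, in place of code of your own. Each camera call takes 0.05 s, during which the arm holds its last target. There are 200 camera calls.

## Working session

There is one attempt and no reset: what is moved stays moved. The work goes in short steps, Python scripts to look and compute and a shell command to move; the robot and the scene stay as the last step left them, time stands still between calls to the robot, and variables do not carry over. Pictures are saved under pics/ and viewed, about 8 in all and at most 12, crops included, and the job is handed in when it is done.

```bash
ls; mkdir -p pics; cat > h.py <<'E'
import numpy as np, cv2
from scipy.spatial.transform import Rotation as R
from plant import read_state, viewer, arm
def cal(n):
    c=viewer.get_calibration(n); f=200/np.tan(np.radians(c['fovy'])/2)
    return c,f
def rot(a):
    a=np.array(a,float)
    return R.from_quat(a).as_matrix() if a.size==4 else a.reshape(3,3)
def cloud(n,d):
    c,f=cal(n); v,u=np.mgrid[0:400,0:640]; x=(u-c['cx'])/f; y=(v-c['cy'])/f
    if n=='wrist':
        r=np.hypot(x,y)+1e-9; s=np.tan(r)/r; x,y=x*s,y*s
    P=np.stack([x*d,y*d,d],-1)
    return P@rot(c['attitude']).T+np.array(c['xyz'])
def tool(dw):
    s=read_state(); return rot(s['orientation']).T@np.array(dw)/0.025
E
python3 - <<'E'
from h import *
print(read_state())
for n in('top','side'):
    print(n,viewer.get_calibration(n))
    p,d=viewer.snapshot(n); cv2.imwrite(f'pics/{n}0.png',p[:,:,::-1]); np.save(n+'0.npy',d)
    for t in('blade_handle','stand_top','fixture','seam_1','jar_c','electrode_center','vblock_c'):
        print(t,[(np.round(b['bbox']).tolist(),round(b['score'],2)) for b in viewer.boxes_of(t,n)][:5])
E
```

```text
pics
{'clock': 0.0, 'joint_positions': array([-1.27796160e+00,  3.14239607e-01, -4.80470287e-02,  1.21020490e+00,
        6.89645708e-05,  1.57081855e+00]), 'qvel': array([ 0.00237698,  0.00086751,  0.00026827, -0.00028071,  0.00010892,
        0.00162008]), 'joint_torque': array([-7.69392477e-05, -5.39585853e+01,  3.39751267e+01,  1.92956650e-02,
       -2.74658432e-04,  1.26120874e-07]), 'tool_pos': array([ 0.17306388, -0.57392824,  0.24144046]), 'orientation': array([-0.69947839, -0.10375185,  0.69960504, -0.10255886]), 'contact_force': array([ 0.51616169,  0.95202692, -0.78742142]), 'moment': array([-0.03392823, -0.03678957,  0.02951353]), 'opening': 0.08554965233057796}
top {'fovy': 48.40758819790168, 'cx': 314.45576275996723, 'cy': 203.94678419944069, 'xyz': array([ 0.45222823, -0.01095122,  1.01601633]), 'attitude': array([-0.70514128,  0.70697489, -0.03928458,  0.03766963])}
blade_handle [([380.0, 233.0, 392.0, 244.0], 0.54)]
stand_top [([362.0, 220.0, 399.0, 260.0], 0.81)]
fixture [([180.0, 192.0, 300.0, 240.0], 0.8)]
seam_1 [([178.0, 194.0, 298.0, 244.0], 0.65)]
jar_c [([35
[... 176 characters left out ...]
ide {'fovy': 49.67073778532079, 'cx': 318.2416382183075, 'cy': 206.67686105440978, 'xyz': array([0.16470433, 0.42030616, 0.68814559]), 'attitude': array([-0.33326429,  0.86007667, -0.35638353,  0.14897589])}
blade_handle [([394.0, 183.0, 410.0, 211.0], 0.54), ([210.0, 239.0, 333.0, 363.0], 0.2)]
stand_top [([384.0, 193.0, 418.0, 231.0], 0.64)]
fixture [([215.0, 233.0, 329.0, 361.0], 0.75)]
seam_1 [([213.0, 238.0, 329.0, 362.0], 0.88), ([301.0, 159.0, 320.0, 193.0], 0.58)]
jar_c [([300.0, 158.0, 320.0, 192.0], 0.57), ([398.0, 183.0, 412.0, 211.0], 0.17)]
electrode_center [([408.0, 237.0, 433.0, 273.0], 0.83), ([215.0, 233.0, 329.0, 362.0], 0.5)]
vblock_c [([198.0, 202.0, 230.0, 238.0], 0.82)]
```

```bash
python3 - <<'E'
from h import *
a=cv2.imread('pics/top0.png')[80:310,160:420]
a=cv2.resize(a,None,fx=3,fy=2.6,interpolation=cv2.INTER_CUBIC) if 0 else cv2.resize(a,None,fx=2.6,fy=2.6,interpolation=cv2.INTER_CUBIC)
cv2.imwrite('pics/top0c.png',a)
img=cv2.imread('pics/top0.png'); d=np.load('top0.npy'); P=cloud('top',d); Z=P[...,2]
hsv=cv2.cvtColor(img,cv2.COLOR_BGR2HSV)
def rep(n,m):
    q=P[m]; r=cv2.minAreaRect(q[:,:2].astype(np.float32)*1000); print(n,m.sum(),np.median(q,0).round(4),r)
U=np.zeros(Z.shape,bool)
def reg(l,t,r,b):
    u=U.copy(); u[t:b,l:r]=1; return u
rep('fix',reg(165,175,315,255)&(Z>.06)&(Z<.08))
rep('stand',reg(350,210,410,270)&(Z>.04)&(Z<.056))
rep('handle',reg(350,210,410,270)&(Z>.09)&(Z<.125))
rep('jar',reg(340,110,390,160)&(Z>.05))
rep('el',reg(330,265,370,305)&(Z>.05))
rep('vb',reg(235,85,290,135)&(Z>.03))
E
```

```text
fix 4022 [0.5284 0.1579 0.0709] ((529.85302734375, 158.21112060546875), (90.74346160888672, 202.74984741210938), 2.2653701305389404)
stand 785 [ 0.4811 -0.1576  0.0492] ((482.2581481933594, -161.259765625), (69.83903503417969, 60.316131591796875), 23.674997329711914)
handle 102 [ 0.4816 -0.1601  0.1087] ((482.2728271484375, -160.6710662841797), (25.340618133544922, 14.240234375), 24.246824264526367)
jar 327 [ 0.7075 -0.1223  0.0661] ((593.5638427734375, -65.61924743652344), (41.96121597290039, 301.7260437011719), 63.43666458129883)
el 215 [ 0.3864 -0.0891  0.071 ] ((417.52520751953125, -61.515892028808594), (118.24007415771484, 32.613365173339844), 40.11769104003906)
vb 338 [0.7765 0.109  0.0408] ((626.91259765625, 71.6564712524414), (380.52801513671875, 67.47695922851562), 15.253893852233887)
```

View pics/top0c.png

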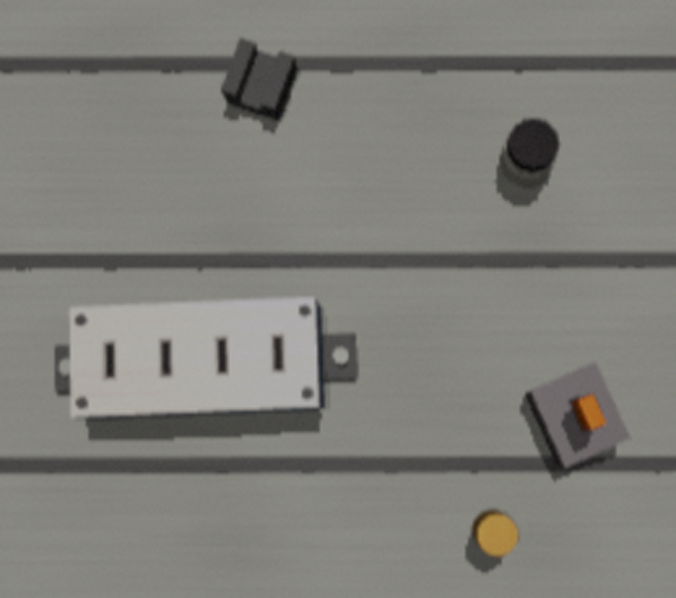

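The top view shows four slots in the stack on the left, from (110,360) to (278,353) in the crop. The stand with the orange handle is at (590,412), and the electrode, jar and V-block are all clear of the path. Next I'll plan the approach.

```bash
cat >> h.py <<'E'
def yaw():
    m=rot(read_state()['orientation']); return np.degrees(np.arctan2(m[1,1],m[0,1]))
def go(p,yawdeg=None):
    s=read_state(); print('d units',tool(np.array(p)-s['tool_pos']).round(3),'yaw',yaw().round(2), 'turn', None if yawdeg is None else [round(-((yawdeg+k-yaw()+180)%360-180),2) for k in(0,180)])
E
python3 - <<'E'
from h import *
print(rot(read_state()['orientation']).round(3))
go([.4823,-.1607,.20],114)
E
```

```text
[[ 0.     0.289 -0.957]
 [-0.    -0.957 -0.289]
 [-1.     0.     0.   ]]
d units [  1.692 -12.278 -16.616] yaw -73.22 turn [np.float64(172.78), np.float64(-7.22)]
```

```bash
python3 -m handwheel '[[0.5,-1.5,-2.1,0,0],[0.8,-3.1,-4.2,-2,0],[1.2,-4.7,-6.3,-4,0],[1.6,-6.2,-8.4,-7.2,0],[1.69,-7.8,-10.5,-7.2,0],[1.69,-9.3,-12.6,-7.2,0],[1.69,-10.9,-14.7,-7.2,0],[1.69,-12.28,-16.62,-7.2,0]]' 40
python3 - <<'E'
from h import *
go([.4823,-.1607,.20],-66); print(read_state()['joint_positions'])
p,d=viewer.snapshot('wrist'); cv2.imwrite('pics/w1.png',p[:,:,::-1])
P=cloud('wrist',d); hsv=cv2.cvtColor(p,cv2.COLOR_RGB2HSV)
m=(hsv[...,0]>5)&(hsv[...,0]<20)&(hsv[...,1]>150)&(P[...,2]>.1)&(P[...,2]<.125)&(d>0)&(np.hypot(P[...,0]-.482,P[...,1]+.16)<.05)
q=P[m];print(m.sum(),q.mean(0) if m.any() else 0)
if m.any(): print(cv2.minAreaRect(q[:,:2].astype(np.float32)*1000))
E
```

```text
clock: 1.8
tool_pos: [0.4716, -0.1746, 0.2004]
orientation: [0.692, 0.147, -0.691, 0.147]
contact_force: [0.8, -1.1, 0.6]
opening: 0.0853
d units [ 0.016 -0.334 -0.617] yaw -66.02 turn [np.float64(-0.02), np.float64(179.98)]
[-3.54473842e-01  1.53193028e-01 -3.49168743e-01  1.06744745e+00
 -1.50436910e-04  2.36867022e+00]
575 [ 0.48820506 -0.14935204  0.10828304]
((487.37542724609375, -149.97373962402344), (24.489971160888672, 13.577577590942383), 22.518077850341797)
```

View pics/w1.png

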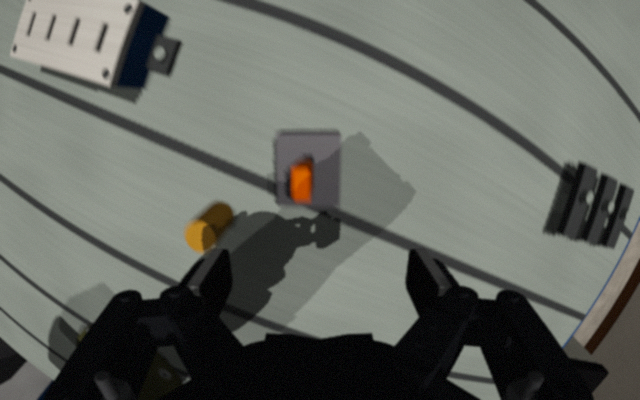

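The wrist view shows the handle at about (301,183), clear between the open fingers. The arm was still settling when the picture was taken, so I'll finish the move and measure again.

```bash
python3 -m handwheel '[[0,0,0,0,0],[0,0,0,0,0],[0,0,0,0,0]]'
cat >> h.py <<'E'
def handle(zt=None):
    p,d=viewer.snapshot('wrist')
    P=cloud('wrist',d); hsv=cv2.cvtColor(p,cv2.COLOR_RGB2HSV)
    o=(hsv[...,0]>3)&(hsv[...,0]<17)&(hsv[...,1]>150)&(d>0)&(P[...,2]>.085)&(P[...,2]<.2)
    z=np.percentile(P[o][:,2],70); m=o&(abs(P[...,2]-z)<.003); q=P[m]
    print('handle',m.sum(),q.mean(0).round(4),cv2.minAreaRect(q[:,:2].astype(np.float32)*1000)); return p,P
E
python3 - <<'E'
from h import *
go([.4823,-.1607,.20],-66); handle()
E
```

```text
clock: 2.22
tool_pos: [0.4697, -0.1775, 0.2001]
orientation: [-0.692, -0.146, 0.692, -0.146]
contact_force: [-1.0, -0.4, 0.4]
opening: 0.0852
d units [ 0.003 -0.41  -0.732] yaw -66.15 turn [np.float64(-0.15), np.float64(179.85)]
handle 649 [ 0.4823 -0.1566  0.1084] ((482.09033203125, -156.80494689941406), (25.251693725585938, 14.42096996307373), 22.401145935058594)
```

```bash
python3 -m handwheel '[[0,-0.25,-0.4,0,0],[0,-0.47,-0.77,0.7,0],[1.2,-0.47,-0.77,0.7,0],[1.2,-0.47,-0.77,0.7,0],[1.2,-0.47,-0.77,0.7,0]]'
python3 - <<'E'
from h import *
go([.4823,-.158,.080],-67); p,P=handle(); cv2.imwrite('pics/w2.png',p[:,:,::-1])
E
```

```text
clock: 2.9
tool_pos: [0.4836, -0.1576, 0.1706]
orientation: [0.693, 0.143, -0.693, 0.143]
contact_force: [0.3, 1.3, -0.4]
opening: 0.0856
d units [ 3.626 -0.004  0.054] yaw -66.72 turn [np.float64(0.28), np.float64(-179.72)]
handle 741 [ 0.4827 -0.1566  0.1088] ((482.2311706542969, -156.70022583007812), (25.27724266052246, 13.755400657653809), 23.735729217529297)
```

```bash
python3 -m handwheel '[[1.5,-0.03,0.04,0,0],[2.8,-0.03,0.04,0,0],[3.5,-0.03,0.04,0,0],[3.55,-0.03,0.04,0,120],[3.55,-0.03,0.04,0,255],[3.55,-0.03,0.04,0,255],[3.55,-0.03,0.04,0,255],[3.55,-0.03,0.04,0,255]]' 60
python3 -m handwheel '[[0,0,0,0,255],[0,0,0,0,255],[0,0,0,0,255]]'
python3 - <<'E'
from h import *
s=read_state(); print(s['contact_force'],s['tool_pos'],s['opening'])
E
```

```text
clock: 3.95
tool_pos: [0.4831, -0.1581, 0.0823]
orientation: [0.693, 0.142, -0.692, 0.143]
contact_force: [0.3, -2.0, 4.4]
opening: 0.013
clock: 4.32
tool_pos: [0.4831, -0.1581, 0.0822]
orientation: [0.693, 0.142, -0.692, 0.143]
contact_force: [0.0, -2.1, 6.2]
opening: 0.0131
[ 0.00723086 -2.1465794   6.17189945] [ 0.48305652 -0.15813932  0.08224509] 0.013069471423982888
```

```bash
python3 -m handwheel '[[-0.5,0,0,0,255],[-1.4,0,0,0,255],[-3,0,0,0,255],[-4.4,0,0,0,255],[-4.4,0,0,0,255],[-4.4,0,0,0,255]]'
python3 - <<'E'
from h import *
c=np.array([.5299,.1582]); t=np.radians(2.27); y=np.array([-np.sin(t),np.cos(t)])
for i,k in enumerate((.069,.023,-.023,-.069)): print(i+1,(c+k*y).round(4))
go([*(c-.069*y),.19],92.27); handle(); print(read_state()['contact_force'],read_state()['opening'],read_state()['joint_positions'])
E
```

```text
clock: 5.08
tool_pos: [0.4814, -0.1571, 0.1905]
orientation: [-0.692, -0.143, 0.693, -0.142]
contact_force: [-0.7, 0.4, -0.6]
opening: 0.0131
1 [0.5272 0.2271]
2 [0.529  0.1812]
3 [0.5308 0.1352]
4 [0.5326 0.0893]
d units [ 0.026 -8.24  -5.778] yaw -66.72 turn [np.float64(-158.99), np.float64(21.01)]
handle 171 [ 0.4919 -0.1519  0.1949] ((491.8182373046875, -152.02520751953125), (1.7047539949417114, 13.787771224975586), 25.258588790893555)
[-0.85738611 -0.33109506 -1.42594546] 0.013374890934517783 [-3.15629129e-01  1.68637685e-01 -3.55408903e-01  1.04930746e+00
  2.84746119e-04  2.41962753e+00]
```

```bash
python3 -m handwheel '[[0,-0.8,-0.6,-10,255],[0,-1.8,-1.3,-20,255],[0,-2.8,-2,-30,255],[0,-3.8,-2.7,-40,255],[0,-4.8,-3.4,-50,255],[0,-5.8,-4.1,-60,255],[0,-7,-4.9,-70,255],[0,-8.24,-5.78,-80,255]]'
python3 -m handwheel '[[0,0,0,-10,255],[0,0,0,-20,255],[0,0,0,-30,255],[0,0,0,-40,255],[0,0,0,-50,255],[0,0,0,-60,255],[0,0,0,-70,255],[0,0,0,-79,255]]'
python3 -m handwheel '[[0,0,0,0,255],[0,0,0,0,255]]'
python3 - <<'E'
from h import *
go([.5326,.0893,.19],92.27)
p,d=viewer.snapshot('wrist'); cv2.imwrite('pics/w3.png',p[:,:,::-1]); P=cloud('wrist',d)
np.save('P3.npy',P)
m=(abs(P[...,2]-.0705)<.005)&(d>0)&(P[...,1]>.0)&(P[...,1]<.3)&(P[...,0]>.44)&(P[...,0]<.62); q=P[m]
print(m.sum(),q.mean(0),cv2.minAreaRect(q[:,:2].astype(np.float32)*1000),q.min(0),q.max(0))
for b in viewer.boxes_of('seam_1','wrist'): print(b)
E
```

```text
clock: 6.12
tool_pos: [0.5323, 0.0898, 0.1896]
orientation: [0.437, 0.556, -0.438, 0.555]
contact_force: [0.2, -0.4, -0.4]
opening: 0.0131
clock: 7.12
tool_pos: [0.5321, 0.0887, 0.1895]
orientation: [-0.016, 0.708, 0.016, 0.706]
contact_force: [0.0, 0.2, -1.4]
opening: 0.0135
clock: 7.38
tool_pos: [0.5328, 0.0888, 0.1904]
orientation: [-0.013, 0.708, 0.013, 0.706]
contact_force: [-0.0, -0.3, -1.3]
opening: 0.0131
d units [ 0.017  0.02  -0.008] yaw 92.13 turn [np.float64(-0.14), np.float64(179.86)]
20682 [0.527033   0.15376991 0.07093292] ((530.220703125, 159.67828369140625), (90.6845474243164, 203.7785186767578), 2.296434164047241) [0.48134597 0.05655037 0.06554609] [0.57883684 0.26264663 0.07403669]
{'bbox': [258.3, 137.0, 503.1, 246.0], 'score': 0.61}
```

View pics/w3.png

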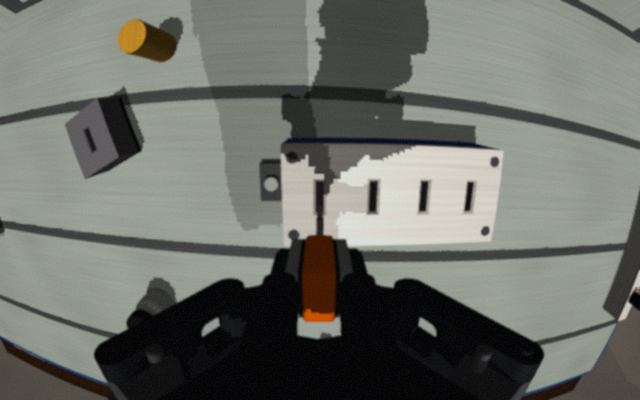

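The wrist view shows the blade lined up just in front of seam 4, at about (319,195). The other three mouths are at about x = 373, 424 and 470. I'll compare the mouths and the handle in this one picture.

```bash
python3 - <<'E'
from h import *
p=cv2.imread('pics/w3.png'); P=np.load('P3.npy'); c,f=cal('wrist'); A=rot(c['attitude']); o=np.array(c['xyz'])
g=p.max(2)
def ray(u,v,z):
    x=(u-c['cx'])/f;y=(v-c['cy'])/f;r=np.hypot(x,y);k=np.sin(r)/r
    w=A@np.array([x*k,y*k,np.cos(r)]); return o+w*(z-o[2])/w[2]
for l,r in((312,330),(364,384),(415,433),(461,478)):
    sub=g[174:216,l:r]; m=(sub<45).astype(np.uint8); n,L,S,C=cv2.connectedComponentsWithStats(m)
    i=1+np.argmax(S[1:,4]); u,v=C[i]+[l,174]; print(S[i],u.round(1),v.round(1),ray(u,v,.070).round(4))
hsv=cv2.cvtColor(p,cv2.COLOR_BGR2HSV); m=(hsv[...,0]<17)&(hsv[...,1]>150)&(np.mgrid[0:400,0:640][0]>220)
for v in (245,260,275,290,305):
    u=np.where(m[v])[0]; u=u[(u>290)&(u<350)]; print(v,u.min(),u.max(),P[v,u].min(0).round(4),P[v,u].max(0).round(4))
for v in range(212,240,6): print(v,g[v,308:332],P[v,316:324,2].round(3))
E
```

```text
[  5   8   7  34 197] 319.6 196.7 [0.5335 0.0907 0.07  ]
[  6   8   7  29 149] 372.6 196.2 [0.5313 0.1361 0.07  ]
[  5   8   7  28 123] 423.1 195.9 [0.5292 0.1819 0.07  ]
[ 5  9  6 27 97] 468.6 195.8 [0.5271 0.2278 0.07  ]
245 304 333 [0.5227 0.0826 0.1876] [0.5251 0.0963 0.1924]
260 302 335 [0.5223 0.0824 0.2056] [0.524  0.0962 0.2085]
275 301 336 [0.5236 0.0826 0.2159] [0.5253 0.0962 0.2182]
290 302 336 [0.5308 0.083  0.2161] [0.5322 0.0966 0.2182]
305 302 336 [0.5376 0.0832 0.216 ] [0.5401 0.097  0.2189]
212 [190 191 192 188 182 162 140 119  88  57  39  33  37  41  60  93 129 153
 172 185 189 188 189 189] [0.069 0.136 0.136 0.136 0.137 0.136 0.136 0.136]
218 [191 189 190 191 189 190 187 170 132  77  41  34  38  43  72 126 170 192
 191 189 191 188 187 189] [0.072 0.149 0.149 0.149 0.148 0.149 0.149 0.148]
224 [190 190 194 192 193 191 185 168 123  68  37  38  34  36  56 117 171 190
 191 191 192 194 193 192] [0.072 0.158 0.157 0.16  0.158 0.158 0.159 0.159]
230 [189 191 191 192 192 188 185 165 119  68  39  34  36  43  66 120 172 189
 190 191 189 188 192 191] [0.071 0.167 0.168 0.167 0.169 0.168 0.168 0.168]
236 [106  92  84  79  73  74  71  70  65  58  58  59  58  62  57  67  71  77
  84  87  90  92  97 117] [0.182 0.181 0.18  0.18  0.181 0.181 0.18  0.181]
```

```bash
python3 - <<'E'
from h import *
p=cv2.imread('pics/w3.png'); P=np.load('P3.npy')
for v in list(range(266,276,2))+list(range(308,330,2)): print(v,p[v,318],P[v,318].round(4))
print('blade',[P[v,318:323].mean(0).round(4).tolist() for v in (218,224,230)])
go([.5311,.0896,.1525],92.3)
E
```

```text
266 [ 0 21 59] [0.5237 0.0892 0.2111]
268 [ 0 23 65] [0.5233 0.0892 0.2135]
270 [ 0 26 64] [0.5234 0.0892 0.2151]
272 [ 0 24 66] [0.5233 0.0892 0.2168]
274 [ 0 26 67] [0.5244 0.0892 0.2165]
308 [ 1 23 72] [0.5406 0.0898 0.217 ]
310 [ 4 28 73] [0.5412 0.0898 0.2176]
312 [  0  46 126] [0.5426 0.0899 0.2173]
314 [  0  81 198] [0.5435 0.0899 0.2175]
316 [  0  83 203] [0.5446 0.0899 0.2175]
318 [  0  80 201] [0.5459 0.09   0.2172]
320 [ 11  82 201] [0.5467 0.09   0.2175]
322 [119 136 171] [0.7199 0.0961 0.0019]
324 [152 163 155] [0.7234 0.0962 0.0018]
326 [153 163 157] [0.7274 0.0964 0.0012]
328 [155 162 156] [0.7305 0.0965 0.0016]
blade [[0.5247, 0.0903, 0.149], [0.5249, 0.0903, 0.1586], [0.5248, 0.0902, 0.168]]
d units [ 1.536  0.034 -0.079] yaw 92.18 turn [np.float64(-0.12), np.float64(179.88)]
```

```bash
python3 -m handwheel '[[0.8,0,-0.09,0,255],[1.5,0,-0.09,0,255],[1.7,0,-0.09,0,255],[1.85,0,-0.09,0,255],[2.0,0,-0.09,0,255],[2.1,0,-0.09,0,255],[2.2,0,-0.09,0,255],[2.26,0,-0.09,0,255]]'
python3 -m handwheel '[[0.06,0,0,0,255],[0.12,0,0,0,255],[0.16,0,0,0,255],[0.2,0,0,0,255],[0.24,0,0,0,255],[0.24,0,0,0,255]]'
```

```text
clock: 8.48
tool_pos: [0.5312, 0.0888, 0.1348]
orientation: [-0.014, 0.707, 0.014, 0.707]
contact_force: [-0.4, 0.2, -1.4]
opening: 0.0132
clock: 9.22
tool_pos: [0.5311, 0.0888, 0.1287]
orientation: [-0.014, 0.707, 0.014, 0.707]
contact_force: [-0.0, 0.0, -1.1]
opening: 0.0135
```

```bash
python3 -m handwheel '[[0.03,0,0,0,255],[0.06,0,0,0,255],[0.06,0,0,0,255]]'; python3 -m handwheel '[[0.03,0,0,0,255],[0.06,0,0,0,255],[0.06,0,0,0,255]]'
```

```text
clock: 9.6
tool_pos: [0.5311, 0.0888, 0.1272]
orientation: [-0.014, 0.707, 0.014, 0.707]
contact_force: [-0.7, 0.1, -1.5]
opening: 0.0131
clock: 9.98
tool_pos: [0.5312, 0.0886, 0.1258]
orientation: [-0.014, 0.707, 0.014, 0.707]
contact_force: [1.2, -0.8, -0.1]
opening: 0.0134
```

```bash
python3 -m handwheel '[[0.03,0,0,0,255],[0.06,0,0,0,255],[0.08,0,0,0,255],[0.08,0,0,0,255]]'; python3 -m handwheel '[[0.04,0,0,0,255],[0.08,0,0,0,255],[0.12,0,0,0,255],[0.12,0,0,0,255]]'
```

```text
clock: 10.48
tool_pos: [0.5315, 0.0887, 0.1247]
orientation: [-0.014, 0.707, 0.014, 0.707]
contact_force: [-1.8, -1.4, 6.3]
opening: 0.0133
clock: 10.98
tool_pos: [0.5319, 0.0889, 0.1216]
orientation: [-0.014, 0.706, 0.014, 0.708]
contact_force: [-0.0, -1.1, 5.5]
opening: 0.0133
```

Drag is a steady 5.5–6.3 N or so from 20 to 22 mm down, which is the nipping seam. I'll push on towards the red line.

```bash
python3 -m handwheel '[[0.05,0,0,0,255],[0.1,0,0,0,255],[0.15,0,0,0,255],[0.2,0,0,0,255],[0.2,0,0,0,255]]'; python3 -m handwheel '[[0.05,0,0,0,255],[0.1,0,0,0,255],[0.14,0,0,0,255],[0.14,0,0,0,255],[0.14,0,0,0,255]]'
python3 - <<'E'
from h import *
P=handle()[1]
p,d=viewer.snapshot('side'); 
c,f=cal('side'); q=rot(c['attitude']).T@(np.array([.531,.089,.09])-np.array(c['xyz'])); u=int(c['cx']+f*q[0]/q[2]); v=int(c['cy']+f*q[1]/q[2]); print(u,v)
a=p[max(0,v-50):v+50,u-60:u+60,::-1]; cv2.imwrite('pics/s1.png',cv2.resize(a,None,fx=6,fy=6,interpolation=cv2.INTER_CUBIC))
E
```

```text
clock: 11.6
tool_pos: [0.5323, 0.089, 0.1167]
orientation: [-0.014, 0.706, 0.014, 0.708]
contact_force: [0.6, -0.7, 4.6]
opening: 0.0135
clock: 12.22
tool_pos: [0.5322, 0.089, 0.113]
orientation: [-0.014, 0.706, 0.014, 0.708]
contact_force: [1.2, -1.3, 5.0]
opening: 0.0131
handle 1828 [0.533  0.0899 0.1393] ((534.6195068359375, 89.69918823242188), (26.830322265625, 14.960908889770508), 2.253391981124878)
300 252
```

View pics/s1.png

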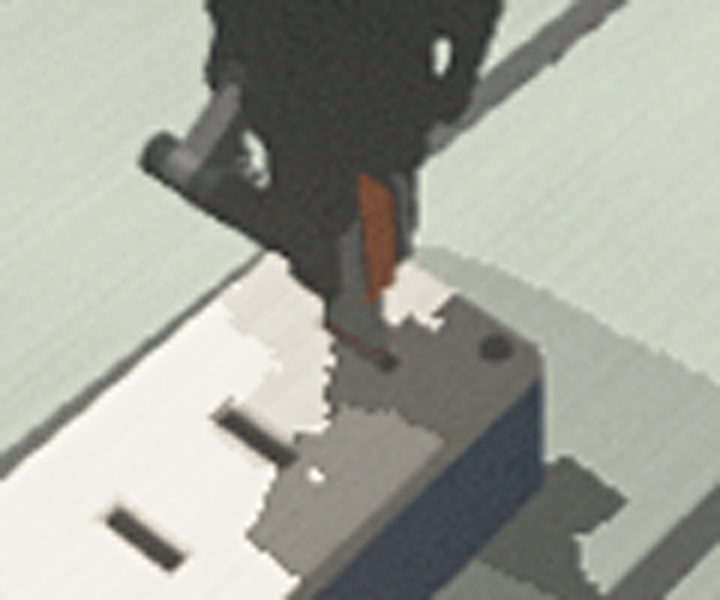

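The red line at (355,345) lies right at the mouth, with maybe half a millimetre left to go. I'll nudge it down and release.

```bash
python3 -m handwheel '[[0.03,0,0,0,255],[0.03,0,0,0,255],[0.03,0,0,0,255],[0.03,0,0,0,200],[0.03,0,0,0,150],[0.03,0,0,0,120],[0.03,0,0,0,120]]' 20
python3 -m handwheel '[[-0.6,0,0,0,120],[-1.8,0,0,0,100],[-3.6,0,0,0,80],[-4,0,0,0,80],[-4,0,0,0,80],[-4,0,0,0,80]]'
python3 - <<'E'
from h import *
P=handle()[1]
p,d=viewer.snapshot('side'); u,v=300,252
a=p[v-50:v+50,u-60:u+60,::-1]; cv2.imwrite('pics/s2.png',cv2.resize(a,None,fx=6,fy=6,interpolation=cv2.INTER_CUBIC))
m=(abs(P[...,2]-.071)<.005)&(P[...,1]>.05)&(P[...,1]<.13)&(P[...,0]>.5)&(P[...,0]<.56);print(np.median(P[m][:,2]), read_state()['contact_force'])
E
```

```text
clock: 13.2
tool_pos: [0.5309, 0.0888, 0.1113]
orientation: [-0.014, 0.707, 0.014, 0.707]
contact_force: [1.0, 1.1, 0.4]
opening: 0.0451
clock: 13.95
tool_pos: [0.5303, 0.0887, 0.2105]
orientation: [-0.014, 0.708, 0.014, 0.706]
contact_force: [-0.2, 0.3, -0.3]
opening: 0.0586
handle 619 [0.534  0.089  0.1383] ((534.5579833984375, 89.22216796875), (25.58972930908203, 12.537637710571289), 1.786588191986084)
0.07065876090062462 [ 0.70746473 -0.0530488  -0.01480868]
```

View pics/s2.png

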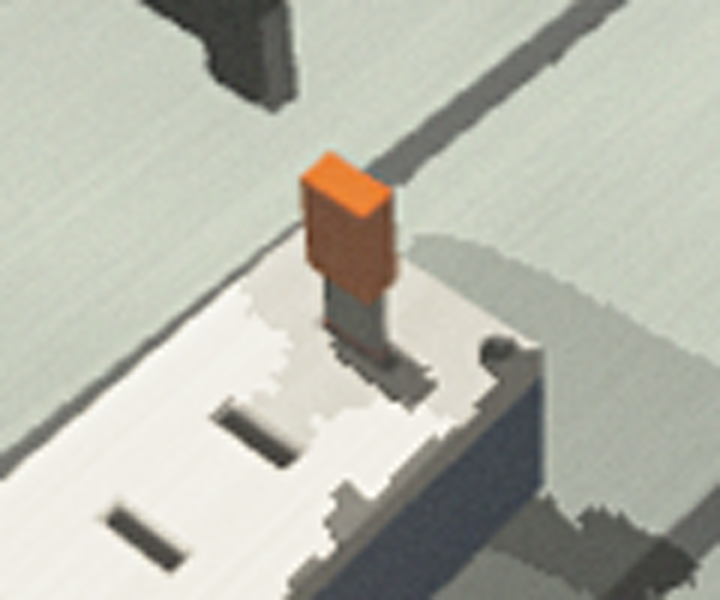

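The blade stands upright by itself with the red line at the mouth, at about (355,345). The handle's top is 67.6 mm above the stack by depth, against 68 mm ideal. The gripper is clear, so I'm handing in.

```bash
python3 -c "
from plant import arm,read_state
print(read_state()['qvel'].round(3)); print(arm.close_job())"
```

```text
[ 0.001  0.001  0.003  0.003 -0.001 -0.   ]
the job is handed in; nothing more can be done
None
```

The feeler blade is standing upright in seam 4, pushed in to the red line and let go. I handed the job in at about 14 s on the robot's clock.

- **Finding the seam:** I drew the blade from its stand by the handle and tried seam 4 first. It went down freely to about 18 mm, past the 14 mm stop of a shut seam. From about 20 mm on it slid with a steady drag of 4.6–6.3 N, which marks the nipping seam. I did not try the other three seams. The highest push I read was 6.3 N.
- **Depth:** after release, the handle's top stands 67.6 mm above the stack, against 68 mm ideal. That puts the tip about 32.4 mm down, good to the depth camera's millimetre or so. The side picture shows the red line at the mouth.
- **Clear of the arm:** the gripper is about 10 cm above its release point with essentially zero contact force. I never went near the jar, electrode or V-block, but I did not re-measure where they stand at the end.
- **Disagreements:** early handle positions from the top and wrist cameras differed by about 4 mm. I used the closer wrist view. No check failed.

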